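Sort loose machine spares, air fittings and tools into their trays

TASK

Sort the five loose things on the bench: both push-in elbow fittings go into the small blue bin, the black star knob and the orange cap into the yellow tray, and the red hex key set into the steel tray. Set the knob, the cap and the key set down flat on the floor of their tray, the same way up as they stand now (the fittings may lie in the bin as they fall), and do not shift or tip the glass jar of swabs or the glass beaker standing among them.

Things in the scene. Friction and masses are not known exactly. Their poses are not given: they have to be found in the camera images.
- grey_elbow: push-in air elbow fitting, all grey with a brass thread, loose, 15 x 28 x 28 mm, about 15 g, standing on its thread: origin at the centre of its underside, z up. A 15 mm thick upright stem at y = +6 mm, the side branch (14 mm thick, axis 20 mm high) points along its own -y; pinch it across its x (15 mm)
- blue_elbow: push-in air elbow fitting like the grey one but with a blue branch, loose, same size, frame and grasp: origin at the centre of its underside, z up, branch along its own -y, 15 mm across x
- star_knob_spare: black star-shaped hand knob with its threaded stud pointing up, loose, 38 x 36 mm and 38 mm high, 30 g: origin at the centre of its underside, z up. The star head is 14 mm high from the table (grip it there, any direction, 36 to 38 mm across), then a narrow neck to 20 mm and a thin 6 mm stud
- orange_cap: orange round shaft cap, loose, 45 mm diameter, 31 mm high, 50 g: origin at the centre of its underside, z up
- hex_key_set: red folding hex key set, loose, lying flat, 29 mm wide (its x), 84 mm long (its y), 20 mm high, about 120 g: origin at the centre of its underside, z up; pinch it across its 29 mm width
- blue_bin: small blue parts bin, open on top, fixed to the bench, 115 mm long (its x), 76 mm wide (its y), 52 mm high: origin at the centre of its underside, z up. Inside about 100 x 62 mm at the mouth, narrowing to 88 x 50 mm at the floor, which is 2 mm up; room for both fittings side by side along x
- yellow_tray: square yellow plastic tray, open on top, fixed to the bench, 120 x 120 mm (128 over its rim), 30 mm high, walls and floor 3 mm: origin at the centre of its underside, z up; the floor inside is 114 x 114 mm, 3 mm up
- steel_tray: plain bare steel tray, open on top, fixed to the bench, 110 mm (its x) by 140 mm (its y), 22 mm high, walls and floor 3 mm: origin at the centre of its underside, z up; the floor inside is 104 x 134 mm, 3 mm up
- swab_glass: clear glass jar of cotton swabs, loose bystander to be left alone, 44 mm diameter, 80 mm high with its swabs: origin at the centre of its underside, z up
- beaker_glass: small clear glass beaker with thin white tubes in it, loose bystander to be left alone, 43 mm diameter, 72 mm high with the tubes: origin at the centre of its underside, z up
There are look-alikes about, which are no part of the job. Of the things like the orange_cap, leave any that is pink; of the rest the larger one is meant.

How it is judged:
At the end, for the whole second after the job is handed in: Both elbows inside the blue bin; knob and cap on the yellow tray's floor and hex key set on the steel tray's floor, within the walls (underside under 12 mm above the tray's, tilt under 0.2 rad); all released and at rest; jar and beaker upright, shifted under 30 mm (x of grey_elbow in the frame of blue_bin between -0.05 and 0.05 m and y of grey_elbow in the frame of blue_bin between -0.034 and 0.034 m and z of grey_elbow in the frame of blue_bin between -0.002 and 0.05 m and x of blue_elbow in the frame of blue_bin between -0.05 and 0.05 m and y of blue_elbow in the frame of blue_bin between -0.034 and 0.034 m and z of blue_elbow in the frame of blue_bin between -0.002 and 0.05 m and x of star_knob_spare in the frame of yellow_tray between -0.057 and 0.057 m and y of star_knob_spare in the frame of yellow_tray between -0.057 and 0.057 m and z of star_knob_spare in the frame of yellow_tray between -0.002 and 0.012 m and angle between each of star_knob_spare, orange_cap, hex_key_set's own z axis and vertical below 0.2 rad and x of orange_cap in the frame of yellow_tray between -0.057 and 0.057 m and y of orange_cap in the frame of yellow_tray between -0.057 and 0.057 m and z of orange_cap in the frame of yellow_tray between -0.002 and 0.012 m and x of hex_key_set in the frame of steel_tray between -0.052 and 0.052 m and y of hex_key_set in the frame of steel_tray between -0.067 and 0.067 m and z of hex_key_set in the frame of steel_tray between -0.002 and 0.012 m and linear speed of each of grey_elbow, blue_elbow, star_knob_spare, orange_cap, hex_key_set below 0.02 m/s and contact force between each of grey_elbow, blue_elbow, star_knob_spare, orange_cap, hex_key_set and the fingers below 0.05 N and angle between each of swab_glass, beaker_glass's own z axis and vertical below 0.3 rad and distance of each of swab_glass, beaker_glass from where it was at the start of the episode below 0.03 m); the robot touches nothing.
It fails at once if a glass was tipped over or shifted by more than 30 mm (angle between any of swab_glass, beaker_glass's own z axis and vertical above 0.5 rad or distance of any of swab_glass, beaker_glass from where it was at the start of the episode above 0.03 m).
It also fails if it takes over 109 s, if anything falls off the work surface, if the arm or the gripper's body presses on something with over 40 N, if the wrist force passes 120 N, or if a joint passes its speed limit or range.

ROBOT

A 7-joint arm with a two-finger parallel gripper is mounted at the origin on a cart in front of the work surface, level with it; the furniture and walls round the work are solid. World frame = base frame: x ahead of the robot, y to its left, z up, the work surface at z = 0. Lengths are in m, angles in rad, forces in N, time in s.
With the tool pointing down it reaches from about 0.4 to 0.85 m from the base axis. Payload 4.5 kg.
Tool frame: the origin (TCP) lies midway between the tips of the shut fingers; the grasp point (between the pads) lies behind it (robot.hold_point_z is the z of the grasp point in the tool frame, in m); z points along the fingers, y is the line along which they close (so a half turn about z gives the same grasp; the last joint's range is limited). The gripper opens to 88 mm and grips with 3 to 60 N. Pads are 18 mm wide; open, the fingers measure 123 mm over their backs; the gripper's body (75 mm by 187 mm) begins 45 mm behind the grasp point.
Start: joints at [1.34, 0.689, -0.195, 1.565, 0.157, 0.902, -0.215], TCP at [0.164, -0.603, 0.239] pointing down, gripper open.
Joint ranges: [-3.01, 3.01], [-0.46, 2.08], [-1.47, 1.51], [0.13, 2.56], [-1, 4.14], [0.04, 2.09], [-2.66, 2.66]. Speed limits (rad/s): [2.57, 2.57, 3.14, 3.14, 3.14, 3.14, 3.14].

INTERFACE

Orientations are given as [roll, pitch, yaw] about the fixed x, y, z axes, in that order (R = Rz(yaw) Ry(pitch) Rx(roll)).
In Python, from workcell import read_state, eyes, order, find_in, cut_out, robot gives the robot as it stands.
- The arm moves only by the shell command python3 -m handwheel 'ROWS' [OPENING] [FORCE]. ROWS is JSON, a list of rows, each a list of 4 numbers: the shift along the tool's x, y, z each as a share of 100 mm, from -1 to 1, then the turn about the tool's z as a share of pi/4 rad, from -1 to 1. A call has 1 to 8 rows; each row is the pose to reach, as a shift and turn from the pose commanded when the call began, along the tool's axes at that moment; what a row does not reach only later rows make up. A row lasts 1/8 s, in which the tool goes at most 62.5 mm and 10.7 degrees, less where a joint would pass 70% of its speed; a pose out of reach is approached as far as the arm can. A call with a number of a shift or a turn outside -1 to 1 is refused whole. A call with a gripper value outside its range is refused whole. OPENING is the opening, from -1 (shut) to 1 (fully open), set as the call begins (- or left out, the last holds). The fingers move at their own pace and stop on an object; FORCE is the grip in N (left out, the last holds). Time passes only in rows, so rows that repeat a pose let the fingers close. It gives the time, the measured TCP pose, the force, the opening and the grip force at its end, in the units of the state.
- read_state(): the state, without advancing time (a new reading comes with each control period).
- eyes.read_camera(name): name is "scene" or "top"; returns (picture, depth): 480x640x3 uint8, red, green, blue; 480x640 float32, m along the optical axis (not along the pixel's ray), 0 where there is no reading.
- eyes.camera_info(name): a dict with "intrinsics" (3x3 intrinsics, pixels), "k1" (the pictures are not rectified: a ray, as slopes to the right and down, at radius r is drawn at 1 + k1 r^2 times it, then the intrinsics apply), "cam_to_world" (4x4, takes a point from camera to world coordinates). Camera axes: x right, y down, z forward; pixel columns grow to the right and rows downward; lengths in m; the calibration is good to about 2 mm. A picture is of the moment at which its call begins. camera_info takes no time and is no camera call.
- order.hand_in(): hands the job in; it is judged then, once.
Trained networks look in the newest picture that a camera, given by its name, has taken for a name from the list of things; names that differ only in an ending like _2 or _b are one class to them, and where a whole thing is asked for, a point or a joint stands for the part that bears it (a point fixed in the world has none). Each returns a list of dicts, best first, with "conf" (0 to 1); they miss things now and then, are a little off and sometimes report something else, mostly with a low value. They report only what shows in the picture. A call takes as long as a camera call. They do not tell look-alikes from the thing itself.
- find_in(name, camera): "bbox" ([left, top, width, height] in pixels, round what is visible of it).
- cut_out(name, camera): "region" (480x640 bool, what is visible of it) and "bbox" ([left, top, width, height] in pixels, round what is visible of it).
The state is a dict: "clock": time; "joints": joint angles; "qd": joint speeds; "effort": joint torques, N m; "tcp_pos": TCP position; "tool_rot": TCP orientation; "force": force on the tool from outside, world axes, zero at the start; "ft_torque": the same for the moment, N m; "width": finger opening in m; "finger_force": force on a finger pad.
Only numpy, scipy, OpenCV 4.12 (cv2) and the standard library are available. Lean on these libraries where they do the work, as an engineer would, in place of code of your own. Each camera call takes 0.05 s, during which the arm holds its last target. There are 200 camera calls.

## Working session

There is one attempt and no reset: what is moved stays moved. The work goes in short steps, Python scripts to look and compute and a shell command to move; the robot and the scene stay as the last step left them, time stands still between calls to the robot, and variables do not carry over. Pictures are saved under pics/ and viewed, at most 14 in all, crops included, and the job is handed in when it is done.

```bash
ls; mkdir -p pics
python3 - <<'E'
from workcell import read_state, eyes, order, find_in, cut_out, robot
import cv2
print(read_state()); print(robot.hold_point_z)
for c in("scene","top"):
    p,d=eyes.read_camera(c); cv2.imwrite(f"pics/{c}0.png",p[:,:,::-1]); print(eyes.camera_info(c))
E
```

```text
pics
{'clock': 0.0, 'joints': array([ 1.33978558,  0.68997204, -0.19451244,  1.56635487,  0.15727824,
        0.90249312, -0.21512116]), 'qd': array([ 3.84440934e-04, -2.82535787e-05,  2.26596843e-04,  6.22927427e-04,
        6.29642067e-04, -1.44980558e-04,  1.27532916e-03]), 'effort': array([ 1.51059010e-05, -5.27564549e+01, -1.26726028e+00, -1.53429562e+01,
       -5.27778617e-02,  6.43584921e-03,  1.63317918e-04]), 'tcp_pos': array([ 0.16336817, -0.60260932,  0.23791455]), 'tool_rot': array([-3.13975825e+00,  1.18696841e-04,  2.64860745e-01]), 'force': array([ 0.22189197, -0.74921062, -0.15297699]), 'ft_torque': array([ 0.02154235, -0.02048461, -0.00775986]), 'finger_force': 0.0, 'width': 0.08800657602367841}
-0.0187
{'intrinsics': array([[506.19079074,   0.        , 316.93436878],
       [  0.        , 506.19079074, 241.1699237 ],
       [  0.        ,   0.        ,   1.        ]]), 'k1': -0.02665502887844971, 'cam_to_world': array([[ 0.74913196, -0.47734396,  0.45928646,  0.13796164],
       [-0.66216399, -0.52031468,  0.5392694 , -0.52105783],
       [-0.0184435 , -0.7081069 , -0.70586433,  0.68752361],
       [ 0.        ,  0.        ,  0.        ,  1.        ]])}
{'intrinsics': array([[570.00411662,   0.        , 332.72095822],
       [  0.        , 570.00411662, 240.05697892],
       [  0.        ,   0.        ,   1.        ]]), 'k1': -0.1769567109824706, 'cam_to_world': array([[-0.02059472, -0.99442352,  0.10342977,  0.42433281],
       [-0.9993617 ,  0.02349587,  0.02690984, -0.01440617],
       [-0.02918995, -0.10280955, -0.99427267,  1.24765558],
       [ 0.        ,  0.        ,  0.        ,  1.        ]])}
```

View pics/scene0.png

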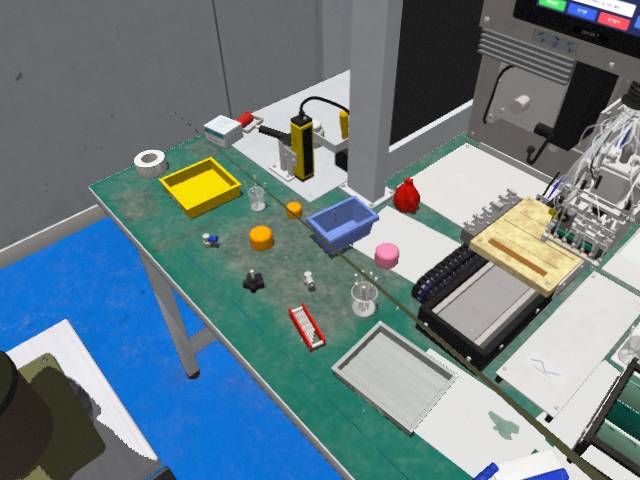

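View pics/top0.png

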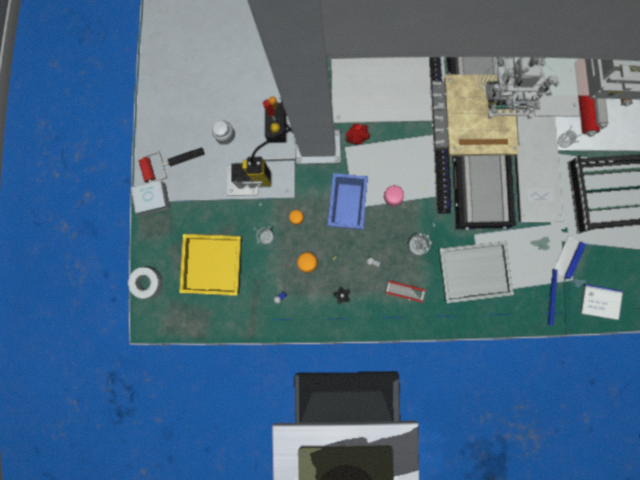

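```bash
cat > h.py <<'E'
import numpy as np, cv2
from workcell import read_state, eyes, order, find_in, cut_out, robot
def rays(cam,uv):
    i=eyes.camera_info(cam);K=i["intrinsics"]
    uv=np.asarray(uv,float).reshape(-1,1,2)
    n=cv2.undistortPoints(uv,K,np.array([i["k1"],0,0,0,0.])).reshape(-1,2)
    return np.c_[n,np.ones(len(n))],i["cam_to_world"]
def pts(cam,uv,d):          # pixels with depth -> world
    n,T=rays(cam,uv); return (n*np.asarray(d)[:,None])@T[:3,:3].T+T[:3,3]
def onplane(cam,uv,z):
    n,T=rays(cam,uv); r=n@T[:3,:3].T; return T[:3,3]+r*((z-T[2,3])/r[:,2])[:,None]
def cloud(cam,mask,d):
    v,u=np.nonzero(mask&(d>0)); return pts(cam,np.c_[u,v],d[v,u])
E
python3 - <<'E'
from h import *
names="grey_elbow blue_elbow star_knob_spare orange_cap hex_key_set blue_bin yellow_tray steel_tray swab_glass beaker_glass".split()
for c in("top","scene"):
    p,d=eyes.read_camera(c)
    for n in names:
        for r in cut_out(n,c)[:4]:
            if r["conf"]<.2: continue
            P=cloud(c,r["region"],d)
            if len(P)<5: continue
            q=np.percentile(P,[2,50,98],axis=0).round(3).tolist()
            (cx,cy),(w,h),a=cv2.minAreaRect(P[:,:2].astype(np.float32)*1000)
            print(c,n,round(r["conf"],2),np.int32(r["bbox"]).tolist(),q,"rect",*np.round([cx,cy,w,h,a]))
E
```

```text
top blue_elbow 0.46 [271, 292, 13, 10] [[0.423, 0.126, 0.022], [0.431, 0.136, 0.026], [0.44, 0.145, 0.031]] rect 432.0 136.0 11.0 24.0 39.0
top star_knob_spare 0.47 [335, 285, 12, 19] [[0.418, -0.012, 0.001], [0.433, 0.003, 0.015], [0.449, 0.019, 0.033]] rect 432.0 2.0 34.0 35.0 44.0
top orange_cap 0.85 [382, 185, 23, 18] [[0.626, -0.134, 0.004], [0.644, -0.116, 0.03], [0.666, -0.097, 0.035]] rect 646.0 -116.0 44.0 42.0 39.0
top orange_cap 0.69 [298, 251, 18, 23] [[0.486, 0.057, 0.021], [0.505, 0.077, 0.03], [0.522, 0.096, 0.035]] rect 504.0 76.0 41.0 41.0 89.0
top orange_cap 0.67 [288, 209, 17, 14] [[0.59, 0.084, -0.001], [0.604, 0.098, 0.021], [0.62, 0.113, 0.026]] rect 605.0 99.0 30.0 33.0 36.0
top hex_key_set 0.7 [384, 283, 40, 17] [[0.42, -0.174, -0.003], [0.44, -0.131, 0.011], [0.459, -0.096, 0.023]] rect 440.0 -135.0 83.0 30.0 75.0
top blue_bin 0.9 [327, 175, 40, 54] [[0.576, -0.053, -0.002], [0.637, -0.015, 0.01], [0.686, 0.023, 0.056]] rect 632.0 -14.0 79.0 116.0 82.0
top yellow_tray 0.58 [181, 235, 59, 57] [[0.444, 0.225, -0.002], [0.506, 0.292, 0.004], [0.565, 0.349, 0.033
[... 2094 characters left out ...]
58, 81, 60] [[0.439, 0.22, -0.001], [0.505, 0.292, 0.006], [0.564, 0.346, 0.03]] rect 513.0 305.0 175.0 148.0 87.0
scene steel_tray 0.8 [334, 323, 120, 109] [[0.416, -0.366, 0.0], [0.477, -0.296, 0.003], [0.533, -0.224, 0.023]] rect 482.0 -293.0 134.0 149.0 5.0
scene steel_tray 0.58 [350, 274, 28, 46] [[0.513, -0.191, 0.002], [0.529, -0.175, 0.033], [0.555, -0.149, 0.074]] rect 553.0 -166.0 82.0 43.0 12.0
scene swab_glass 0.79 [350, 271, 30, 47] [[0.513, -0.191, 0.003], [0.53, -0.174, 0.034], [0.555, -0.149, 0.076]] rect 551.0 -165.0 79.0 43.0 17.0
scene beaker_glass 0.64 [246, 173, 20, 38] [[0.544, 0.146, -0.001], [0.558, 0.156, 0.029], [0.576, 0.196, 0.059]] rect 575.0 185.0 93.0 38.0 58.0
```

The pictures show the grey elbow at (373,262) top / (309,281) scene and the blue elbow at (280,297) / (210,240). The large orange cap is at (307,262), with a smaller one at (296,217) and a pink one at (394,195). The knob is at (342,295), the key set at (405,290), the jar at (420,244) and the beaker at (265,235). Next I measure the yaw of the elbows and key set.

Run:
```python
from h import *
T=[];D={}
for c in("top","scene"):
    p,d=eyes.read_camera(c);D[c]=(p,d)
for c,cs in (("top",((280,297),(373,262))),("scene",((210,240),(309,281)))):
    p,d=D[c]
    T.append(np.hstack([cv2.resize(p[y-16:y+16,x-20:x+20],(400,300),interpolation=cv2.INTER_CUBIC) for x,y in cs]))
cv2.imwrite("pics/elb.png",np.vstack(T)[:,:,::-1])
v,u=np.mgrid[:480,:640]
for n,ctr in dict(blue=(.431,.133),grey=(.498,-.073),knob=(.431,.002),cap=(.503,.075),beak=(.56,.16)).items():
  for c in D:
    d=D[c][1]; P=cloud(c,d>0,d)
    for zl,zh in ((.004,.012),(.012,.05)):
        m=(np.hypot(P[:,0]-ctr[0],P[:,1]-ctr[1])<.032)&(P[:,2]>zl)&(P[:,2]<zh);Q=P[m]
        if len(Q)<4: continue
        print(n,c,zl,len(Q),Q.mean(0).round(4),Q.max(0)[2].round(3),"rect",cv2.minAreaRect((Q[:,:2]*1000).astype(np.float32)))
```

```text
blue top 0.004 37 [0.4327 0.1293 0.0054] 0.012 rect ((431.3243103027344, 132.61456298828125), (53.21564865112305, 56.622398376464844), 18.52724838256836)
blue top 0.012 73 [0.4321 0.1359 0.0256] 0.035 rect ((432.21014404296875, 137.05044555664062), (13.807106018066406, 25.859302520751953), 36.3751220703125)
blue scene 0.004 21 [0.4225 0.1326 0.0091] 0.012 rect ((426.1033020019531, 130.99400329589844), (6.61425256729126, 23.246328353881836), 53.933692932128906)
blue scene 0.012 110 [0.427  0.1297 0.0219] 0.028 rect ((427.21429443359375, 131.06082153320312), (13.556557655334473, 28.074209213256836), 38.32006072998047)
grey top 0.004 32 [ 0.4942 -0.0705  0.0053] 0.01 rect ((495.1723937988281, -71.95628356933594), (58.00701904296875, 48.4998893737793), 84.2781982421875)
grey top 0.012 74 [ 0.5014 -0.0666  0.0253] 0.034 rect ((501.5838623046875, -66.78073120117188), (25.76438331604004, 13.551918029785156), 66.40606689453125)
grey scene 0.004 5 [ 0.4963 -0.0646  0.0087] 0.012 rect ((495.9505310058594, -65.12508392333984), (4.99746036529541, 1.9712285995483398), 76.14071655273438)
grey scen
[... 1303 characters left out ...]
625, 70.40263366699219), (41.765892028808594, 41.74589538574219), 3.065316677093506)
beak top 0.004 73 [0.5611 0.163  0.0061] 0.012 rect ((562.2269897460938, 159.73561096191406), (53.97149658203125, 57.71683883666992), 15.56259536743164)
beak top 0.012 129 [0.5638 0.1673 0.0311] 0.049 rect ((562.8449096679688, 166.03050231933594), (31.65369415283203, 29.668012619018555), 51.071937561035156)
beak scene 0.004 43 [0.5535 0.1527 0.0084] 0.012 rect ((554.2293701171875, 155.14369201660156), (15.499258995056152, 30.765522003173828), 52.91337966918945)
beak scene 0.012 305 [0.5588 0.1602 0.0303] 0.05 rect ((559.91796875, 163.1435089111328), (34.698272705078125, 31.66167640686035), 79.89974212646484)
```

View pics/elb.png

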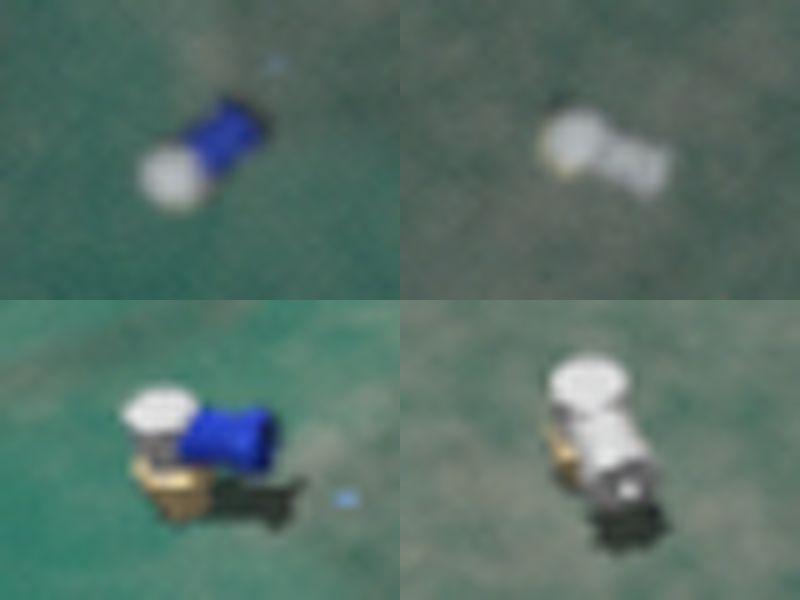

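```bash
cat > plan.py <<'E'
# plan.py "x,y,z,yaw_deg" ... : goals in mm; prints calls (rows in tool axes) from the present pose
import sys, math
from h import *
s=read_state(); p=s["tcp_pos"]*1000; yaw=math.degrees(s["tool_rot"][2])
print("now",p.round(1),round(yaw,1),"w",round(s["width"]*1000,1),"t",round(float(s["clock"]),1))
for g in sys.argv[1:]:
    *q,y=map(float,g.split(",")); q=np.array(q); dy=(y-yaw+180)%360-180
    n=max(1,math.ceil(max(np.abs(q-p).max()/99, abs(dy)/44)))
    while True:
        out=[];a,b=p.copy(),yaw
        for k in range(1,n+1):
            t=p+(q-p)*k/n; ty=yaw+dy*k/n; c,sn=math.cos(math.radians(b)),math.sin(math.radians(b)); d=t-a
            l=np.array([c*d[0]+sn*d[1], sn*d[0]-c*d[1], -d[2]])/100; tu=-(ty-b)/45
            rows=math.ceil(max(np.linalg.norm(l)*100/62.5,abs(ty-b)/10.7)-.05)
            out.append((l.round(2),round(tu,2),rows)); a,b=t,ty
        if max(abs(o[0]).max() for o in out)<=1: break
        n+=1
    p,yaw=a,b
    print(g); [print("   ",[*map(float,l),t],"x",r) for l,t,r in out]
E
python3 plan.py 418,-129,120,75 418,-129,4,75
```

```text
now [ 163.6 -603.2  238.7] 15.2 w 87.8 t 1.3
418,-129,120,75
    [0.62, -0.65, 0.2, -0.22] x 2
    [0.72, -0.54, 0.2, -0.22] x 2
    [0.8, -0.4, 0.2, -0.22] x 2
    [0.86, -0.26, 0.2, -0.22] x 2
    [0.89, -0.11, 0.2, -0.22] x 2
    [0.9, 0.05, 0.2, -0.22] x 2
418,-129,4,75
    [-0.0, 0.0, 0.58, -0.0] x 1
    [-0.0, 0.0, 0.58, -0.0] x 1
```

```bash
python3 -m handwheel '[[0.62,-0.65,0.2,-0.22],[0.62,-0.65,0.2,-0.22]]' 1 10 >/dev/null
python3 -m handwheel '[[0.72,-0.54,0.2,-0.22],[0.72,-0.54,0.2,-0.22]]' >/dev/null
python3 -m handwheel '[[0.8,-0.4,0.2,-0.22],[0.8,-0.4,0.2,-0.22]]' >/dev/null
python3 -m handwheel '[[0.86,-0.26,0.2,-0.22],[0.86,-0.26,0.2,-0.22]]' >/dev/null
python3 -m handwheel '[[0.89,-0.11,0.2,-0.22],[0.89,-0.11,0.2,-0.22]]' >/dev/null
python3 -m handwheel '[[0.9,0.05,0.2,-0.22],[0.9,0.05,0.2,-0.22],[0.9,0.05,0.2,-0.22]]'
python3 plan.py 418,-129,50,75 418,-129,4,75
python3 - <<'E'
from h import *
p,d=eyes.read_camera("top"); cv2.imwrite("pics/t1.png",cv2.resize(p[160:340,200:480],None,fx=2.8,fy=2.8)[:,:,::-1])
E
```

```text
clock: 2.92
tcp_pos: [0.421, -0.1265, 0.1185]
tool_rot: [3.141, -0.001, 1.307]
force: [-1.1, -0.6, -0.3]
width: 0.0881
finger_force: 0.0
now [ 421.  -126.5  118.5] 74.9 w 88.1 t 2.9
418,-129,50,75
    [-0.03, -0.02, 0.68, -0.0] x 2
418,-129,4,75
    [0.0, 0.0, 0.46, -0.0] x 1
```

View pics/t1.png

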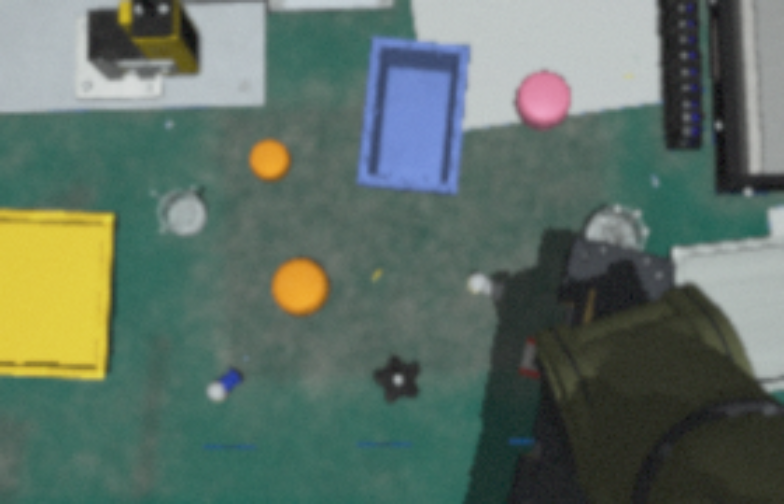

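The crop shows the gripper's far end at (620,260) overlapping the jar at (612,230), though it is higher up. Before going down I check the body's extent against the jar using depth.

```bash
python3 -m handwheel '[[-0.03,-0.02,0.68,0],[-0.03,-0.02,0.68,0],[-0.03,-0.02,0.68,0]]'
python3 - <<'E'
from h import *
a=np.radians(-15);ax=np.array([np.cos(a),np.sin(a)])
t=read_state()["tcp_pos"];print(t)
for c in("top","scene"):
    p,d=eyes.read_camera(c); P=cloud(c,d>0,d)
    r=(P[:,:2]-t[:2]); u=r@ax; v=r@np.array([-ax[1],ax[0]])
    for z0,z1 in ((.1,.14),(.14,.18),(.18,.25)):
        m=(abs(v)<.05)&(abs(u)<.16)&(P[:,2]>z0)&(P[:,2]<z1)
        if m.sum()>5: print(c,z0,m.sum(),np.percentile(u[m],[1,50,99,100]).round(3),np.percentile(v[m],[1,99]).round(3))
    m=(np.hypot(P[:,0]-.537,P[:,1]+.169)<.03)&(P[:,2]>.015)&(P[:,2]<.09)
    print(c,"jar",m.sum(),np.percentile(u[m],[1,99]).round(3),np.percentile(P[m][:,:2],[1,99],axis=0).round(3))
E
```

```text
clock: 3.35
tcp_pos: [0.4161, -0.1323, 0.0516]
tool_rot: [-3.141, 0.001, 1.3]
force: [0.1, -0.3, -0.2]
width: 0.088
finger_force: 0.0
[ 0.41608305 -0.13232856  0.05160284]
top 0.1 126 [-0.081  0.039  0.081  0.084] [0.024 0.037]
top 0.14 496 [-0.091  0.067  0.095  0.096] [-0.033  0.037]
top 0.18 70 [-0.038 -0.027 -0.012 -0.009] [0.026 0.037]
top jar 212 [0.107 0.145] [[ 0.519 -0.187]
 [ 0.557 -0.144]]
scene 0.1 1294 [-0.085  0.008  0.082  0.09 ] [-0.037  0.021]
scene 0.14 3470 [-0.092 -0.015  0.092  0.094] [-0.036  0.03 ]
scene 0.18 1889 [-0.041 -0.02   0.031  0.036] [-0.039  0.027]
scene jar 786 [0.103 0.144] [[ 0.513 -0.191]
 [ 0.555 -0.149]]
```

```bash
python3 -m handwheel '[[0,0,0.3,0],[0,0,0.47,0],[0,0,0.47,0]]' 
python3 -m handwheel '[[0,0,0,0],[0,0,0,0],[0,0,0,0],[0,0,0,0],[0,0,0,0],[0,0,0,0],[0,0,0,0]]' -1 15
python3 plan.py 416,-130,110,75 478,-293,110,96 478,-293,8,96
```

```text
clock: 3.82
tcp_pos: [0.4034, -0.1326, 0.0211]
tool_rot: [-3.099, 0.014, 1.307]
force: [-2.6, 0.5, 98.6]
width: 0.0881
finger_force: 49.4
clock: 4.7
tcp_pos: [0.4049, -0.1327, 0.0209]
tool_rot: [-3.101, 0.013, 1.307]
force: [2.2, -0.6, 4.1]
width: 0.0198
finger_force: 2.4
now [ 404.9 -132.7   20.9] 74.9 w 19.8 t 4.7
416,-130,110,75
    [0.06, 0.1, -0.89, -0.0] x 2
478,-293,110,96
    [-0.71, 0.51, -0.0, -0.23] x 2
    [-0.79, 0.37, -0.0, -0.23] x 2
478,-293,8,96
    [0.0, 0.0, 0.51, -0.0] x 1
    [0.0, 0.0, 0.51, -0.0] x 1
```

```bash
python3 -m handwheel '[[0,0,-0.5,0],[0,0,-0.9,0],[0,0,-0.9,0]]' 1 
python3 -m handwheel '[[-0.6,-0.8,0,0],[-0.6,-0.8,0,0],[-0.6,-0.8,0,0],[-0.6,-0.8,0,0]]'
python3 - <<'E'
from h import *
for c in("top","scene"):
    p,d=eyes.read_camera(c)
    cv2.imwrite(f"pics/{c}2.png",cv2.resize(p[160:380,200:520] if c=="top" else p[180:400,200:520],None,fx=2.4,fy=2.4)[:,:,::-1])
    for n in("hex_key_set","swab_glass","steel_tray"):
        for r in cut_out(n,c)[:1]:
            P=cloud(c,r["region"],d);P=P[P[:,2]>-.01]
            print(c,n,round(r["conf"],2),np.percentile(P,[2,50,98],axis=0).round(3).tolist(),np.round(cv2.minAreaRect(P[:,:2].astype(np.float32)*1000)[0]),cv2.minAreaRect(P[:,:2].astype(np.float32)*1000)[1:])
E
```

```text
clock: 5.08
tcp_pos: [0.4084, -0.1315, 0.1133]
tool_rot: [-3.101, 0.01, 1.306]
force: [-0.8, -0.9, -1.1]
width: 0.048
finger_force: 0.0
clock: 5.58
tcp_pos: [0.3143, -0.1688, 0.1134]
tool_rot: [-3.094, 0.013, 1.308]
force: [0.4, 0.3, 0.5]
width: 0.0874
finger_force: 0.0
top hex_key_set 0.62 [[0.388, -0.165, -0.003], [0.409, -0.123, 0.011], [0.43, -0.089, 0.023]] [ 409. -127.] ((82.46597290039062, 29.61257553100586), 73.2594223022461)
top swab_glass 0.65 [[0.517, -0.186, -0.0], [0.537, -0.167, 0.027], [0.556, -0.145, 0.079]] [ 538. -170.] ((41.194095611572266, 51.72999572753906), 15.514004707336426)
top steel_tray 0.72 [[0.419, -0.362, -0.002], [0.476, -0.294, 0.004], [0.533, -0.22, 0.025]] [ 476. -293.] ((117.58070373535156, 155.04580688476562), 5.310212135314941)
scene hex_key_set 0.56 [[0.382, -0.172, -0.002], [0.4, -0.149, 0.01], [0.416, -0.094, 0.02]] [ 404. -131.] ((81.87438201904297, 28.35428237915039), 74.20256042480469)
scene swab_glass 0.63 [[0.513, -0.191, 0.003], [0.53, -0.174, 0.034], [0.555, -0.149, 0.077]] [ 550. -156.] ((87.82483673095703, 43.58219909667969), 42.50886917114258)
scene steel_tray 0.56 [[0.415, -0.366, -0.0], [0.476, -0.295, 0.003], [0.533, -0.222, 0.023]] [ 481. -288.] ((133.86700439453125, 159.08688354492188), 5.112681865692139)
```

View pics/top2.png

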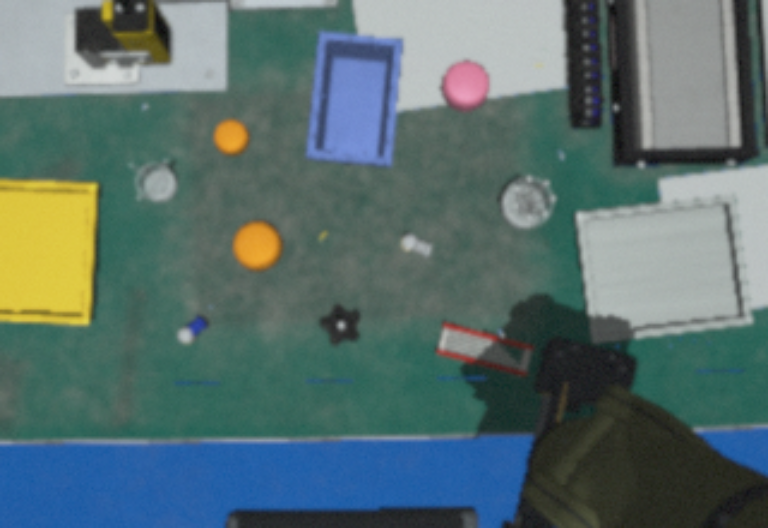

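The key set now lies at about (485,348) in the crop, pulled 31 mm towards the robot and clear of the jar. The jar has not moved. I'll grasp the key set centred.

```bash
python3 plan.py 407,-129,113,74.5
```

```text
now [ 313.5 -168.4  112.9] 75.0 w 88.1 t 6.0
407,-129,113,74.5
    [0.62, 0.8, -0.0, 0.01] x 2
```

```bash
python3 -m handwheel '[[0.62,0.8,0,0],[0.62,0.8,0,0],[0.62,0.8,0,0],[0.62,0.8,0,0]]' ; python3 plan.py 407,-129,40,74.5
```

```text
clock: 6.48
tcp_pos: [0.405, -0.13, 0.108]
tool_rot: [-3.09, 0.014, 1.308]
force: [0.1, 0.3, -0.1]
width: 0.088
finger_force: 0.0
now [ 405. -130.  108.] 74.9 w 88.0 t 6.5
407,-129,40,74.5
    [0.01, 0.02, 0.68, 0.01] x 2
```

```bash
python3 - <<'E'
s=open('plan.py').read()
s=s.replace('yaw=math.degrees(s["tool_rot"][2])','yaw=math.degrees(s["tool_rot"][2]); from scipy.spatial.transform import Rotation as Ro; R0=Ro.from_euler("xyz",s["tool_rot"]); y0=yaw; print("q",s["joints"].round(2),"tilt",s["tool_rot"][:2].round(3))')
s=s.replace('l=np.array([c*d[0]+sn*d[1], sn*d[0]-c*d[1], -d[2]])/100','l=(R0*Ro.from_euler("z",y0-b,degrees=True)).inv().apply(d)/100')
open('plan.py','w').write(s)
E
python3 plan.py 407,-129,40,74.5
```

```text
q [ 0.51  0.75 -0.5   2.21  0.87  0.45 -0.98] tilt [-3.09   0.014]
now [ 405. -130.  108.] 74.9 w 88.0 t 6.5
407,-129,40,74.5
    [0.02, 0.05, 0.68, 0.01] x 2
```

```bash
python3 -m handwheel '[[0.02,0.05,0.68,0],[0.02,0.05,0.68,0],[0.02,0.05,0.68,0]]' ; python3 plan.py 407,-129,4,74.5
```

```text
clock: 6.85
tcp_pos: [0.4073, -0.129, 0.0407]
tool_rot: [-3.09, 0.014, 1.308]
force: [-0.4, 0.3, 1.0]
width: 0.0882
finger_force: 0.0
q [ 0.36  0.87 -0.27  2.23  1.12  0.24 -1.2 ] tilt [-3.09   0.014]
now [ 407.3 -129.    40.7] 75.0 w 88.2 t 6.8
407,-129,4,74.5
    [0.0, 0.02, 0.37, 0.01] x 1
```

```bash
python3 -m handwheel '[[0,0.01,0.2,0],[0,0.02,0.36,0],[0,0.02,0.36,0]]' ; python3 plan.py 407,-129,4,74.5
```

```text
clock: 7.22
tcp_pos: [0.4089, -0.1294, 0.0051]
tool_rot: [-3.094, 0.013, 1.309]
force: [0.2, -0.6, 0.8]
width: 0.0881
finger_force: 0.0
q [ 0.23  0.95 -0.06  2.24  1.46  0.06 -1.53] tilt [-3.094  0.013]
now [ 408.9 -129.4    5.1] 75.0 w 88.1 t 7.2
407,-129,4,74.5
    [-0.0, -0.02, 0.01, 0.01] x 0
```

```bash
python3 -m handwheel '[[0,0,0,0],[0,0,0,0],[0,0,0,0],[0,0,0,0],[0,0,0,0],[0,0,0,0],[0,0,0,0]]' -1 20
python3 -m handwheel '[[0,0,-0.3,0],[0,0,-0.9,0],[0,0,-0.9,0]]'
python3 plan.py 440,-140,110,80 478,-293,110,96 478,-293,40,96 478,-293,8,96
```

```text
clock: 8.1
tcp_pos: [0.4081, -0.1293, 0.0041]
tool_rot: [-3.091, 0.013, 1.308]
force: [-0.0, 0.3, 0.8]
width: 0.0284
finger_force: 19.8
clock: 8.48
tcp_pos: [0.415, -0.129, 0.0969]
tool_rot: [-3.098, 0.009, 1.306]
force: [1.1, -0.2, -1.6]
width: 0.0278
finger_force: 19.8
q [ 0.5   0.78 -0.51  2.19  0.92  0.45 -1.02] tilt [-3.098  0.009]
now [ 415.  -129.    96.9] 74.8 w 27.8 t 8.5
440,-140,110,80
    [-0.04, 0.26, -0.14, -0.11] x 1
478,-293,110,96
    [-0.72, 0.32, -0.01, -0.18] x 2
    [-0.76, 0.22, -0.01, -0.18] x 2
478,-293,40,96
    [-0.01, 0.03, 0.7, -0.0] x 2
478,-293,8,96
    [-0.0, 0.01, 0.32, -0.0] x 1
```

```bash
python3 -m handwheel '[[-0.04,0.26,-0.14,-0.11],[-0.04,0.26,-0.14,-0.11]]' >/dev/null
python3 -m handwheel '[[-0.72,0.32,-0.01,-0.18],[-0.72,0.32,-0.01,-0.18]]' >/dev/null
python3 -m handwheel '[[-0.76,0.22,-0.01,-0.18],[-0.76,0.22,-0.01,-0.18],[-0.76,0.22,-0.01,-0.18]]'
python3 plan.py 478,-293,40,96 478,-293,9,96
```

```text
clock: 9.35
tcp_pos: [0.4743, -0.294, 0.1046]
tool_rot: [-3.088, -0.006, 1.673]
force: [-0.4, 1.4, -0.6]
width: 0.0278
finger_force: 19.8
q [ 0.87  0.91 -0.73  1.82  0.84  0.82 -0.22] tilt [-3.088 -0.006]
now [ 474.3 -294.   104.6] 95.9 w 27.8 t 9.3
478,-293,40,96
    [0.0, 0.07, 0.64, -0.0] x 1
478,-293,9,96
    [-0.0, 0.02, 0.31, -0.0] x 1
```

```bash
python3 -m handwheel '[[0,0.05,0.5,0],[0,0.07,0.64,0],[0,0.07,0.64,0]]' >/dev/null
python3 -m handwheel '[[0,0.01,0.2,0],[0,0.02,0.3,0],[0,0.02,0.3,0]]'
```

```text
clock: 10.1
tcp_pos: [0.4795, -0.2922, 0.0116]
tool_rot: [-3.089, -0.007, 1.676]
force: [0.6, -1.2, -1.5]
width: 0.0283
finger_force: 19.8
```

```bash
python3 -m handwheel '[[0,0,0.03,0],[0,0,0.03,0]]'
python3 -m handwheel '[[0,0,0,0],[0,0,0,0],[0,0,0,0]]' 0
python3 -m handwheel '[[0,0,-0.3,0],[0,0,-1,0],[0,0,-1,0]]'
python3 plan.py 500,-69,115,68 500,-69,40,68
python3 - <<'E'
from h import *
c="top"
p,d=eyes.read_camera(c)
for r in cut_out("hex_key_set",c)[:1]:
            P=cloud(c,r["region"],d)
            print(r["conf"],np.percentile(P,[2,50,98],axis=0).round(3).tolist())
E
```

```text
clock: 10.35
tcp_pos: [0.4799, -0.2924, 0.0094]
tool_rot: [-3.091, -0.006, 1.676]
force: [0.5, 0.7, -0.5]
width: 0.0281
finger_force: 19.8
clock: 10.72
tcp_pos: [0.4799, -0.2923, 0.0094]
tool_rot: [-3.091, -0.006, 1.676]
force: [0.2, -0.5, 1.0]
width: 0.044
finger_force: 0.0
clock: 11.1
tcp_pos: [0.4879, -0.2925, 0.113]
tool_rot: [-3.097, -0.003, 1.677]
force: [0.1, 0.1, 0.0]
width: 0.0442
finger_force: 0.0
q [ 0.86  0.91 -0.74  1.79  0.82  0.84 -0.2 ] tilt [-3.097e+00 -3.000e-03]
now [ 487.9 -292.5  113. ] 96.1 w 44.2 t 11.1
500,-69,115,68
    [0.74, 0.12, -0.01, 0.21] x 2
    [0.75, -0.0, -0.01, 0.21] x 2
    [0.74, -0.12, -0.01, 0.21] x 2
500,-69,40,68
    [0.01, 0.03, 0.75, -0.0] x 2
0.55 [[0.469, -0.305, -0.001], [0.483, -0.278, 0.013], [0.494, -0.251, 0.026]]
```

```bash
python3 -m handwheel '[[0.74,0.12,-0.01,0.21],[0.74,0.12,-0.01,0.21]]' 0.36 >/dev/null
python3 -m handwheel '[[0.75,0,-0.01,0.21],[0.75,0,-0.01,0.21]]' >/dev/null
python3 -m handwheel '[[0.74,-0.12,-0.01,0.21],[0.74,-0.12,-0.01,0.21],[0.74,-0.12,-0.01,0.21]]'
python3 plan.py 500,-69,50,68
```

```text
clock: 12.08
tcp_pos: [0.4979, -0.0682, 0.1109]
tool_rot: [-3.092, 0.02, 1.186]
force: [0.0, 0.8, -0.2]
width: 0.0598
finger_force: 0.0
q [ 0.39  0.81 -0.58  1.98  0.74  0.63 -1.07] tilt [-3.092  0.02 ]
now [497.9 -68.2 110.9] 67.9 w 59.8 t 12.1
500,-69,50,68
    [0.01, 0.05, 0.61, -0.0] x 1
```

```bash
python3 -m handwheel '[[0.01,0.05,0.61,0],[0.01,0.05,0.61,0],[0.01,0.05,0.61,0]]'
python3 plan.py 500,-69,4.5,68
python3 - <<'E'
from h import *
p,d=eyes.read_camera("scene"); cv2.imwrite("pics/s3.png",cv2.resize(p[190:350,220:420],None,fx=3.5,fy=3.5)[:,:,::-1])
E
```

```text
clock: 12.45
tcp_pos: [0.5002, -0.0702, 0.0512]
tool_rot: [-3.094, 0.02, 1.181]
force: [-0.1, 1.4, 0.6]
width: 0.0597
finger_force: 0.0
q [ 0.33  0.91 -0.48  2.    0.85  0.51 -1.17] tilt [-3.094  0.02 ]
now [500.2 -70.2  51.2] 67.7 w 59.7 t 12.4
500,-69,4.5,68
    [0.02, 0.02, 0.47, -0.01] x 1
```

View pics/s3.png

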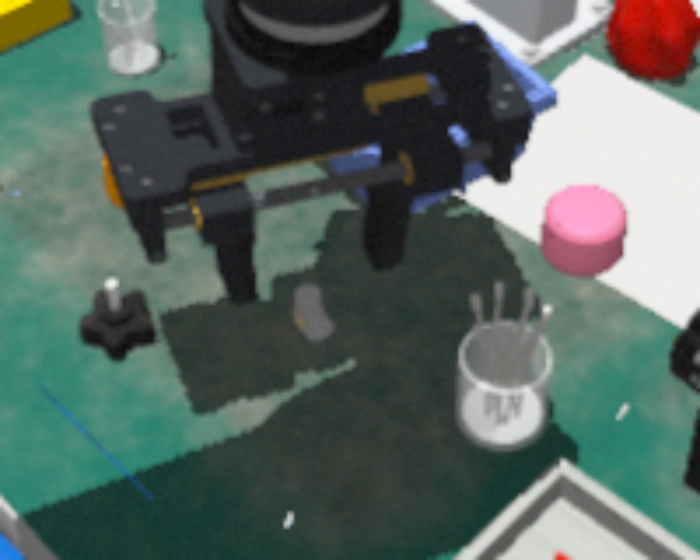

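The grey elbow at (312,312) sits between the open fingers (237,290) and (383,260), and the jar is clear. I'll go down and grip.

```bash
python3 -m handwheel '[[0.01,0.01,0.3,0],[0.02,0.02,0.47,0],[0.02,0.02,0.47,0]]'
python3 -m handwheel '[[0,0,0,0],[0,0,0,0],[0,0,0,0],[0,0,0,0],[0,0,0,0]]' -1 10
python3 -m handwheel '[[0,0,-0.3,0],[0,0,-0.9,0],[0,0,-0.9,0],[0,0,-0.9,0]]'
python3 plan.py 612,-11,112,-8 612,-11,56,-8
```

```text
clock: 12.88
tcp_pos: [0.5005, -0.0678, 0.0035]
tool_rot: [-3.094, 0.019, 1.183]
force: [0.2, 0.5, 0.7]
width: 0.0598
finger_force: 0.0
clock: 13.5
tcp_pos: [0.5005, -0.0676, 0.0034]
tool_rot: [-3.094, 0.019, 1.182]
force: [0.3, 0.0, 1.7]
width: 0.0148
finger_force: 10.0
clock: 14.0
tcp_pos: [0.5046, -0.0681, 0.093]
tool_rot: [-3.093, 0.02, 1.182]
force: [-0.8, -0.1, 0.3]
width: 0.0147
finger_force: 9.9
q [ 0.37  0.85 -0.56  1.97  0.77  0.61 -1.1 ] tilt [-3.093  0.02 ]
now [504.6 -68.1  93. ] 67.7 w 14.7 t 14.0
612,-11,112,-8
    [0.47, 0.38, -0.12, 0.84] x 4
    [0.6, 0.02, -0.12, 0.84] x 4
612,-11,56,-8
    [0.03, -0.0, 0.56, -0.0] x 1
```

```bash
python3 -m handwheel '[[0.44,0.34,-0.14,0.84],[0.44,0.34,-0.14,0.84],[0.44,0.34,-0.14,0.84],[0.44,0.34,-0.14,0.84],[0.44,0.34,-0.14,0.84]]'
python3 plan.py 608,-13,112,-8 608,-13,56,-8
```

```text
clock: 14.62
tcp_pos: [0.5528, -0.0399, 0.1033]
tool_rot: [-3.115, 0.047, 0.524]
force: [0.9, -0.5, 0.1]
width: 0.0142
finger_force: 9.9
q [ 0.23  0.84 -0.42  1.83  0.53  0.64 -1.56] tilt [-3.115  0.047]
now [552.8 -39.9 103.3] 30.0 w 14.2 t 14.6
608,-13,112,-8
    [0.61, 0.04, -0.12, 0.85] x 4
608,-13,56,-8
    [0.03, -0.0, 0.56, 0.0] x 1
```

```bash
python3 -m handwheel '[[0.61,0.04,-0.1,0.85],[0.61,0.04,-0.1,0.85],[0.61,0.04,-0.1,0.85],[0.61,0.04,-0.1,0.85],[0.61,0.04,-0.1,0.85]]'
python3 plan.py 608,-14,56,-8
python3 - <<'E'
from h import *
p,d=eyes.read_camera("scene"); cv2.imwrite("pics/s4.png",cv2.resize(p[130:290,240:440],None,fx=3.5,fy=3.5)[:,:,::-1])
E
```

```text
clock: 15.25
tcp_pos: [0.6085, -0.013, 0.111]
tool_rot: [3.134, 0.053, -0.143]
force: [-0.2, 0.6, -0.0]
width: 0.0143
finger_force: 9.9
q [ 0.09  0.86 -0.26  1.66  0.3   0.71 -2.03] tilt [3.134 0.053]
now [608.5 -13.  111. ] -8.2 w 14.3 t 15.2
608,-14,56,-8
    [0.03, 0.01, 0.55, -0.0] x 1
```

View pics/s4.png

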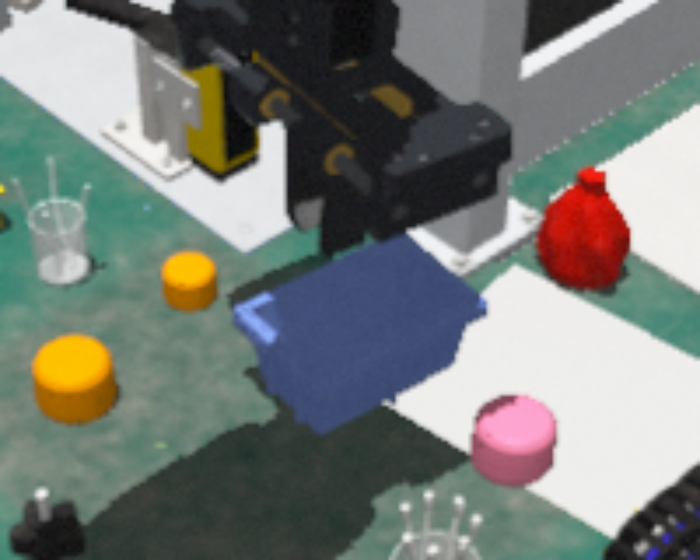

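The gripper with the grey elbow at (310,215) is over the bin's near half (mouth spans 240–485, 240–400). Next I lower it, release and lift.

```bash
python3 -m handwheel '[[0.03,0.01,0.59,0],[0.03,0.01,0.59,0],[0.03,0.01,0.59,0]]'
python3 -m handwheel '[[0,0,0,0],[0,0,0,0],[0,0,0,0]]' -0.5
python3 -m handwheel '[[-0.03,0,-0.65,0],[-0.03,0,-0.65,0],[-0.03,0,-0.65,0]]'
python3 plan.py 430,134,118,-53 430,134,50,-53
```

```text
clock: 15.68
tcp_pos: [0.6095, -0.0142, 0.0539]
tool_rot: [3.135, 0.05, -0.145]
force: [0.5, 0.3, -0.3]
width: 0.0147
finger_force: 9.9
clock: 16.05
tcp_pos: [0.6095, -0.0143, 0.0538]
tool_rot: [3.135, 0.049, -0.146]
force: [-1.0, 0.4, 0.8]
width: 0.0218
finger_force: 0.0
clock: 16.42
tcp_pos: [0.6094, -0.014, 0.1183]
tool_rot: [3.135, 0.05, -0.146]
force: [0.4, 0.2, -0.7]
width: 0.0218
finger_force: 0.0
q [ 0.09  0.85 -0.27  1.66  0.3   0.72 -2.03] tilt [3.135 0.05 ]
now [609.4 -14.  118.3] -8.3 w 21.8 t 16.4
430,134,118,-53
    [-0.66, -0.4, 0.03, 0.33] x 2
    [-0.74, -0.22, 0.03, 0.33] x 2
    [-0.77, -0.02, 0.03, 0.33] x 2
430,134,50,-53
    [0.02, -0.03, 0.68, -0.0] x 2
```

```bash
python3 plan.py 430,134,118,127
```

```text
q [ 0.09  0.85 -0.27  1.66  0.3   0.72 -2.03] tilt [3.135 0.05 ]
now [609.4 -14.  118.3] -8.3 w 21.8 t 16.4
430,134,118,127
    [-0.5, -0.3, 0.02, -0.75] x 4
    [-0.24, -0.53, 0.02, -0.75] x 4
    [0.09, -0.57, 0.02, -0.75] x 4
    [0.39, -0.43, 0.02, -0.75] x 4
```

```bash
python3 -m handwheel '[[-0.5,-0.3,0.02,-0.75],[-0.5,-0.3,0.02,-0.75],[-0.5,-0.3,0.02,-0.75],[-0.5,-0.3,0.02,-0.75]]' 0.36 >/dev/null
python3 -m handwheel '[[-0.24,-0.53,0.02,-0.75],[-0.24,-0.53,0.02,-0.75],[-0.24,-0.53,0.02,-0.75],[-0.24,-0.53,0.02,-0.75]]' >/dev/null
python3 -m handwheel '[[0.09,-0.57,0.02,-0.75],[0.09,-0.57,0.02,-0.75],[0.09,-0.57,0.02,-0.75],[0.09,-0.57,0.02,-0.75]]' >/dev/null
python3 -m handwheel '[[0.39,-0.43,0.02,-0.75],[0.39,-0.43,0.02,-0.75],[0.39,-0.43,0.02,-0.75],[0.39,-0.43,0.02,-0.75],[0.39,-0.43,0.02,-0.75]]'
python3 plan.py 430,134,50,127
```

```text
clock: 18.55
tcp_pos: [0.4304, 0.1341, 0.1191]
tool_rot: [-3.1, -0.031, 2.205]
force: [0.3, 0.4, 0.2]
width: 0.0598
finger_force: 0.0
q [ 0.09  0.82 -0.81  2.12  0.95  0.67 -0.75] tilt [-3.1   -0.031]
now [430.4 134.1 119.1] 126.3 w 59.8 t 18.6
430,134,50,127
    [-0.02, 0.02, 0.69, -0.02] x 2
```

```bash
python3 -m handwheel '[[-0.02,0.02,0.6,-0.02],[-0.02,0.02,0.79,-0.02],[-0.02,0.02,0.79,-0.02]]'
python3 plan.py 430,134,4,127
python3 - <<'E'
from h import *
p,d=eyes.read_camera("scene"); cv2.imwrite("pics/s5.png",cv2.resize(p[150:310,140:340],None,fx=3.5,fy=3.5)[:,:,::-1])
E
```

```text
clock: 18.92
tcp_pos: [0.4284, 0.1336, 0.0392]
tool_rot: [-3.098, -0.032, 2.223]
force: [0.5, -0.6, 1.1]
width: 0.0602
finger_force: 0.0
q [-0.    0.95 -0.65  2.16  1.21  0.53 -0.95] tilt [-3.098 -0.032]
now [428.4 133.6  39.2] 127.4 w 60.2 t 18.9
430,134,4,127
    [-0.02, 0.03, 0.35, 0.01] x 1
```

View pics/s5.png

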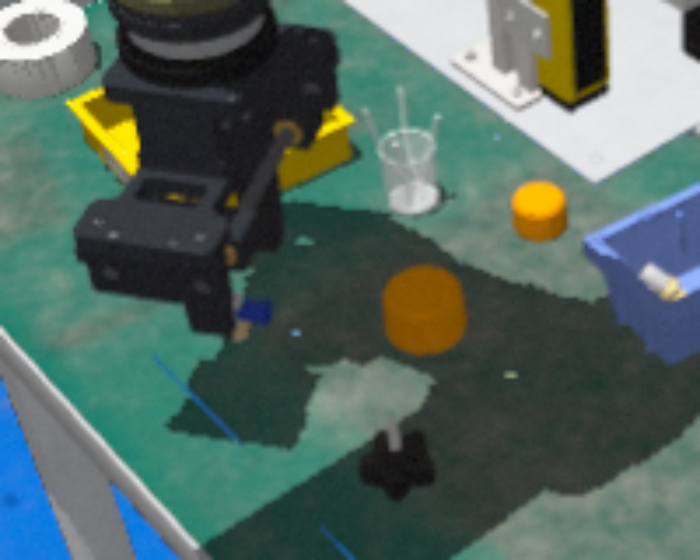

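The blue elbow at (245,318) sits between the fingers, and the beaker (410,170) is well clear. The grey elbow shows at (660,283) in the near end of the bin, and I will check its depth after this grasp.

```bash
python3 -m handwheel '[[-0.01,0.02,0.2,0],[-0.02,0.03,0.35,0],[-0.02,0.03,0.35,0]]'
python3 -m handwheel '[[0,0,0,0],[0,0,0,0],[0,0,0,0],[0,0,0,0],[0,0,0,0]]' -1 10
python3 -m handwheel '[[0,0,-0.3,0],[0,0,-1,0],[0,0,-1,0],[0,0,-1,0]]'
python3 plan.py 650,-19,118,172
python3 - <<'E'
from h import *
b=np.array([.630,-.016]);a=np.radians(-8);X=np.array([np.cos(a),np.sin(a)]);Y=np.array([-X[1],X[0]])
for c in("top","scene"):
    p,d=eyes.read_camera(c)
    v,u=np.nonzero(d>0);P=pts(c,np.c_[u,v],d[v,u]);col=p[v,u].astype(int)
    r=P[:,:2]-b;x=r@X;y=r@Y
    m=(abs(x)<.06)&(abs(y)<.04)&(P[:,2]>-.01)&(P[:,2]<.08)
    rim=m&(P[:,2]>.046)&(col[:,2]>col[:,0]+40);print(c,"rim x",np.percentile(x[rim],[1,99]).round(3),"y",np.percentile(y[rim],[1,99]).round(3))
    g=m&(col[:,2]<col[:,0]+25)&(col.max(1)>60)
    print(g.sum()); 
    if g.any(): print(np.percentile(np.c_[x,y,P[:,2]][g],[3,50,97],axis=0).round(3))
    if c=="scene": cv2.imwrite("pics/s6.png",cv2.resize(p[190:270,300:390],None,fx=6,fy=6)[:,:,::-1])
E
```

```text
clock: 19.35
tcp_pos: [0.4313, 0.1343, 0.0055]
tool_rot: [-3.102, -0.032, 2.224]
force: [-0.2, -0.2, -0.2]
width: 0.0603
finger_force: 0.0
clock: 19.98
tcp_pos: [0.4309, 0.1342, 0.0051]
tool_rot: [-3.101, -0.032, 2.226]
force: [0.1, -1.1, 1.7]
width: 0.0143
finger_force: 10.0
clock: 20.48
tcp_pos: [0.4363, 0.1338, 0.1051]
tool_rot: [-3.102, -0.031, 2.225]
force: [0.3, 0.7, -0.6]
width: 0.0142
finger_force: 10.0
q [ 0.06  0.84 -0.75  2.11  0.96  0.63 -0.72] tilt [-3.102 -0.031]
now [436.3 133.8 105.1] 127.5 w 14.2 t 20.5
650,-19,118,172
    [-0.84, 0.25, -0.08, -0.33] x 2
    [-0.87, 0.03, -0.08, -0.33] x 2
    [-0.85, -0.19, -0.08, -0.33] x 2
top rim x [-0.055  0.059] y [-0.036  0.039]
276
[[-0.059 -0.04  -0.004]
 [-0.052  0.007  0.002]
 [ 0.046  0.036  0.027]]
scene rim x [-0.058  0.057] y [-0.04   0.036]
498
[[-0.059 -0.039 -0.004]
 [-0.026 -0.025 -0.001]
 [ 0.056  0.035  0.025]]
```

View pics/s6.png

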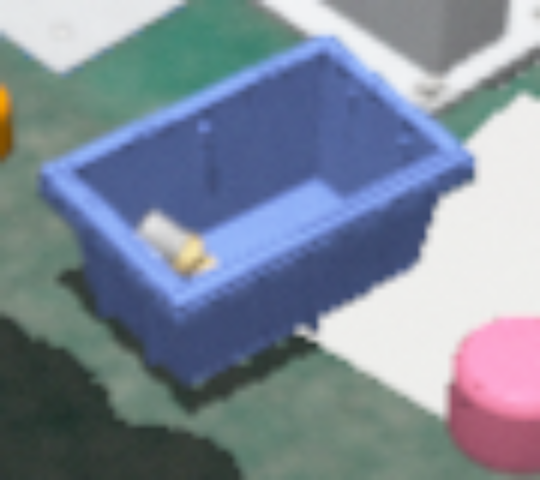

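The crop shows the grey elbow at (175,245) lying on the bin floor at the near end, with its top at about 27 mm. I carry the blue one to the far half.

```bash
python3 -m handwheel '[[-0.84,0.25,-0.08,-0.33],[-0.84,0.25,-0.08,-0.33]]' >/dev/null
python3 -m handwheel '[[-0.87,0.03,-0.08,-0.33],[-0.87,0.03,-0.08,-0.33]]' >/dev/null
python3 -m handwheel '[[-0.85,-0.19,-0.08,-0.33],[-0.85,-0.19,-0.08,-0.33],[-0.85,-0.19,-0.08,-0.33],[-0.85,-0.19,-0.08,-0.33]]'
python3 plan.py 647,-18,54,172
```

```text
clock: 21.58
tcp_pos: [0.6483, -0.0172, 0.1163]
tool_rot: [-3.135, -0.054, 3.005]
force: [-1.4, 1.2, -0.6]
width: 0.0144
finger_force: 10.0
q [ 0.42  1.07 -0.99  1.51  0.92  1.14  0.67] tilt [-3.135 -0.054]
now [648.3 -17.2 116.3] 172.2 w 14.4 t 21.6
647,-18,54,172
    [-0.02, -0.01, 0.62, 0.0] x 1
```

```bash
python3 -m handwheel '[[-0.02,-0.01,0.62,0],[-0.02,-0.01,0.62,0],[-0.02,-0.01,0.62,0]]'
python3 -m handwheel '[[0,0,0,0],[0,0,0,0],[0,0,0,0]]' -0.5
python3 -m handwheel '[[0,0,-0.7,0],[0,0,-0.7,0],[0,0,-0.7,0]]'
python3 plan.py 431,1,118,87 431,1,50,87
```

```text
clock: 21.95
tcp_pos: [0.6486, -0.018, 0.0573]
tool_rot: [-3.136, -0.05, 3.005]
force: [-0.3, 0.2, 0.1]
width: 0.0143
finger_force: 10.0
clock: 22.32
tcp_pos: [0.6489, -0.0195, 0.0568]
tool_rot: [-3.135, -0.05, 3.004]
force: [0.7, -0.5, -0.7]
width: 0.022
finger_force: 0.0
clock: 22.7
tcp_pos: [0.6524, -0.0197, 0.1264]
tool_rot: [-3.135, -0.05, 3.004]
force: [-0.2, -0.1, -0.6]
width: 0.0219
finger_force: 0.0
q [ 0.42  1.06 -0.99  1.49  0.91  1.16  0.68] tilt [-3.135 -0.05 ]
now [652.4 -19.7 126.4] 172.1 w 21.9 t 22.7
431,1,118,87
    [0.74, -0.03, 0.06, 0.63] x 3
    [0.63, -0.38, 0.06, 0.63] x 3
    [0.38, -0.64, 0.06, 0.63] x 3
431,1,50,87
    [0.0, 0.03, 0.68, -0.0] x 2
```

```bash
python3 -m handwheel '[[0.74,-0.03,0.06,0.63],[0.74,-0.03,0.06,0.63],[0.74,-0.03,0.06,0.63]]' 0.6 >/dev/null
python3 -m handwheel '[[0.63,-0.38,0.06,0.63],[0.63,-0.38,0.06,0.63],[0.63,-0.38,0.06,0.63]]' >/dev/null
python3 -m handwheel '[[0.38,-0.64,0.06,0.63],[0.38,-0.64,0.06,0.63],[0.38,-0.64,0.06,0.63],[0.38,-0.64,0.06,0.63]]'
python3 plan.py 431,1,45,87
python3 - <<'E'
from h import *
p,d=eyes.read_camera("scene"); P=0
for r in cut_out("blue_elbow","scene")[:2]: 
    P=cloud("scene",r["region"],d); print(r["conf"],np.percentile(P,[3,50,97],axis=0).round(3).tolist())
E
```

```text
clock: 23.95
tcp_pos: [0.4295, 0.0007, 0.1185]
tool_rot: [-3.088, 0.003, 1.521]
force: [-0.2, -0.7, 0.2]
width: 0.0707
finger_force: 0.0
q [ 0.26  0.75 -0.59  2.18  0.85  0.51 -1.05] tilt [-3.088e+00  3.000e-03]
now [429.5   0.7 118.5] 87.1 w 70.7 t 23.9
431,1,45,87
    [0.01, 0.05, 0.73, 0.0] x 2
0.73 [[0.573, -0.058, -0.0], [0.636, -0.01, 0.033], [0.683, 0.019, 0.052]]
```

```bash
python3 -m handwheel '[[0.01,0.04,0.6,0],[0.01,0.05,0.73,0],[0.01,0.05,0.73,0]]' >/dev/null; python3 plan.py 431,1,4,87
python3 - <<'E'
from h import *
p,d=eyes.read_camera("scene"); cv2.imwrite("pics/s7.png",cv2.resize(p[180:320,200:390],None,fx=3.5,fy=3.5)[:,:,::-1])
E
```

```text
q [ 0.12  0.87 -0.37  2.21  1.1   0.31 -1.27] tilt [-3.088e+00  2.000e-03]
now [431.    1.9  44.8] 87.2 w 70.5 t 24.4
431,1,4,87
    [-0.01, 0.02, 0.41, 0.0] x 1
```

View pics/s7.png

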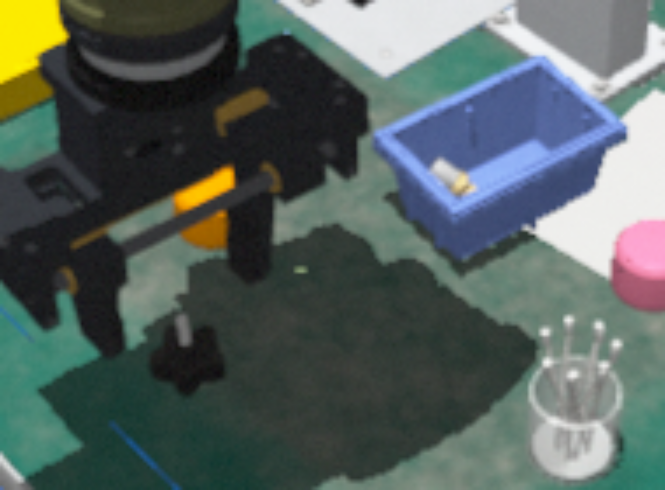

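The knob at (185,350) is between the fingers (105,340) and (250,270). The blue elbow is hidden behind the bin's wall and I'll check it later.

```bash
python3 -m handwheel '[[-0.01,0.01,0.2,0],[-0.01,0.02,0.41,0],[-0.01,0.02,0.41,0]]'
python3 -m handwheel '[[0,0,0,0],[0,0,0,0],[0,0,0,0],[0,0,0,0],[0,0,0,0]]' -1 10
python3 -m handwheel '[[0,0.03,-0.3,0],[0,0.06,-1,0],[0,0.06,-1,0],[0,0.06,-1,0]]'
python3 plan.py 504,320,118,87 504,320,40,87
python3 - <<'E'
from h import *
c="top"
p,d=eyes.read_camera(c)
for n in("yellow_tray","blue_bin"):
    r=cut_out(n,c)[0]; cv2.imwrite
    ct=max(cv2.findContours(r["region"].astype(np.uint8),0,1)[0],key=cv2.contourArea)
    Q=onplane(c,ct.reshape(-1,2),.03 if n[0]=="y" else .052)[:,:2]*1000
    print(n,r["conf"],cv2.minAreaRect(Q.astype(np.float32)))
x=p[170:235,315:380]; cv2.imwrite("pics/t8.png",cv2.resize(x,(520,520),interpolation=cv2.INTER_CUBIC)[:,:,::-1])
E
```

```text
clock: 24.85
tcp_pos: [0.4316, 0.0009, 0.0048]
tool_rot: [-3.09, 0.003, 1.521]
force: [-0.8, 0.1, 0.3]
width: 0.0702
finger_force: 0.0
clock: 25.48
tcp_pos: [0.4317, 0.0007, 0.0052]
tool_rot: [-3.091, 0.002, 1.519]
force: [-0.6, -0.1, 4.9]
width: 0.0366
finger_force: 10.0
clock: 25.98
tcp_pos: [0.4427, -0.0002, 0.1045]
tool_rot: [-3.091, 0.002, 1.519]
force: [0.5, -0.7, -1.2]
width: 0.0364
finger_force: 10.0
q [ 0.24  0.78 -0.56  2.16  0.87  0.5  -1.05] tilt [-3.091e+00  2.000e-03]
now [ 4.427e+02 -2.000e-01  1.045e+02] 87.0 w 36.4 t 26.0
504,320,118,87
    [0.81, 0.11, -0.04, 0.0] x 2
    [0.81, 0.11, -0.04, 0.0] x 2
    [0.81, 0.11, -0.04, 0.0] x 2
    [0.81, 0.11, -0.04, 0.0] x 2
504,320,40,87
    [0.0, 0.04, 0.78, -0.0] x 2
yellow_tray 0.97 ((504.4560546875, 287.1093444824219), (130.93069458007812, 126.99462890625), 86.51050567626953)
blue_bin 0.91 ((631.28466796875, -14.682384490966797), (75.71317291259766, 115.78815460205078), 82.8619384765625)
```

View pics/t8.png

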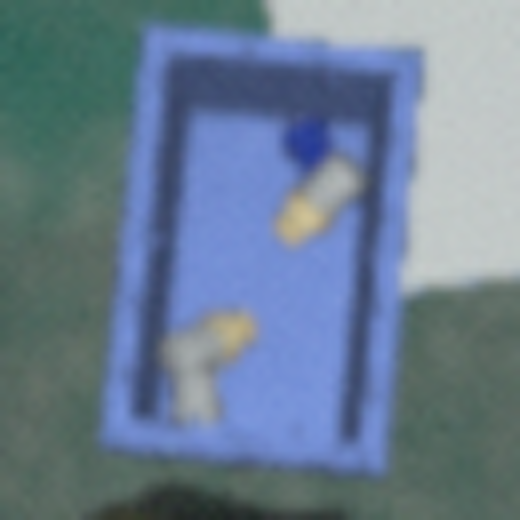

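Both elbows lie on the bin floor, blue at (320,190) and grey at (200,370) in the crop. I take the knob to the yellow tray.

```bash
python3 -m handwheel '[[0.81,0.11,-0.04,0],[0.81,0.11,-0.04,0]]' >/dev/null
python3 -m handwheel '[[0.81,0.11,-0.04,0],[0.81,0.11,-0.04,0]]' >/dev/null
python3 -m handwheel '[[0.81,0.11,-0.04,0],[0.81,0.11,-0.04,0]]' >/dev/null
python3 -m handwheel '[[0.81,0.11,-0.04,0],[0.81,0.11,-0.04,0],[0.81,0.11,-0.04,0],[0.81,0.11,-0.04,0]]'
python3 plan.py 506,318,45,86.5 506,318,9.5,86.5
```

```text
clock: 27.38
tcp_pos: [0.5037, 0.3188, 0.1165]
tool_rot: [-3.089, 0.006, 1.518]
force: [-0.5, -0.1, -0.7]
width: 0.0362
finger_force: 10.0
q [-0.28  0.9  -0.64  1.69  0.65  0.81 -1.26] tilt [-3.089  0.006]
now [503.7 318.8 116.5] 87.0 w 36.2 t 27.4
506,318,45,86.5
    [-0.0, 0.06, 0.71, 0.01] x 2
506,318,9.5,86.5
    [0.0, 0.02, 0.35, -0.0] x 1
```

```bash
python3 -m handwheel '[[0,0.06,0.6,0],[0,0.06,0.7,0],[0,0.06,0.7,0]]' >/dev/null
python3 -m handwheel '[[0,0.02,0.25,0],[0,0.02,0.36,0],[0,0.02,0.36,0],[0,0.02,0.36,0]]'
```

```text
clock: 28.25
tcp_pos: [0.5069, 0.322, 0.0124]
tool_rot: [-3.091, 0.001, 1.52]
force: [0.8, 0.7, -0.5]
width: 0.0367
finger_force: 10.0
```

```bash
python3 -m handwheel '[[-0.02,0,0.03,0],[-0.02,0,0.03,0]]'
python3 -m handwheel '[[0,0,0,0],[0,0,0,0],[0,0,0,0]]' 0.14
python3 -m handwheel '[[0,0.02,-0.3,0],[0,0.06,-1,0],[0,0.06,-1,0]]'
python3 plan.py 503,73,118,57
```

```text
clock: 28.5
tcp_pos: [0.5063, 0.319, 0.0084]
tool_rot: [-3.09, 0.002, 1.519]
force: [-0.1, -0.1, 0.1]
width: 0.0364
finger_force: 10.0
clock: 28.88
tcp_pos: [0.5062, 0.3195, 0.0084]
tool_rot: [-3.09, 0.002, 1.52]
force: [-0.0, 0.1, 0.4]
width: 0.0505
finger_force: 0.0
clock: 29.25
tcp_pos: [0.5196, 0.3213, 0.112]
tool_rot: [-3.096, -0.004, 1.519]
force: [-1.2, -0.5, -0.3]
width: 0.0503
finger_force: 0.0
q [-0.27  0.92 -0.64  1.66  0.65  0.82 -1.25] tilt [-3.096 -0.004]
now [519.6 321.3 112. ] 87.0 w 50.3 t 29.2
503,73,118,57
    [-0.83, -0.01, -0.02, 0.22] x 2
    [-0.82, 0.13, -0.02, 0.22] x 2
    [-0.78, 0.27, -0.02, 0.22] x 2
```

```bash
python3 -m handwheel '[[-0.83,-0.01,-0.02,0.22],[-0.83,-0.01,-0.02,0.22]]' 0.75 >/dev/null
python3 -m handwheel '[[-0.82,0.13,-0.02,0.22],[-0.82,0.13,-0.02,0.22]]' >/dev/null
python3 -m handwheel '[[-0.78,0.27,-0.02,0.22],[-0.78,0.27,-0.02,0.22],[-0.78,0.27,-0.02,0.22],[-0.78,0.27,-0.02,0.22]]'
python3 plan.py 503,73,45,57
```

```text
clock: 30.25
tcp_pos: [0.5018, 0.0734, 0.1145]
tool_rot: [-3.097, 0.025, 1.005]
force: [-0.8, -0.3, 0.2]
width: 0.0766
finger_force: 0.0
q [ 0.07  0.79 -0.5   1.97  0.63  0.59 -1.42] tilt [-3.097  0.025]
now [501.8  73.4 114.5] 57.6 w 76.6 t 30.2
503,73,45,57
    [0.02, 0.04, 0.69, 0.01] x 2
```

```bash
python3 -m handwheel '[[0.02,0.04,0.6,0],[0.02,0.04,0.69,0],[0.02,0.04,0.69,0]]' >/dev/null; python3 plan.py 503,73,5,57
python3 - <<'E'
from h import *
p,d=eyes.read_camera("scene"); cv2.imwrite("pics/s9.png",cv2.resize(p[150:310,150:360],None,fx=3.5,fy=3.5)[:,:,::-1])
E
```

```text
q [ 0.01  0.9  -0.39  1.99  0.73  0.44 -1.51] tilt [-3.097  0.027]
now [502.1  72.   45.5] 57.5 w 76.8 t 30.6
503,73,5,57
    [0.02, 0.02, 0.4, 0.01] x 1
```

View pics/s9.png

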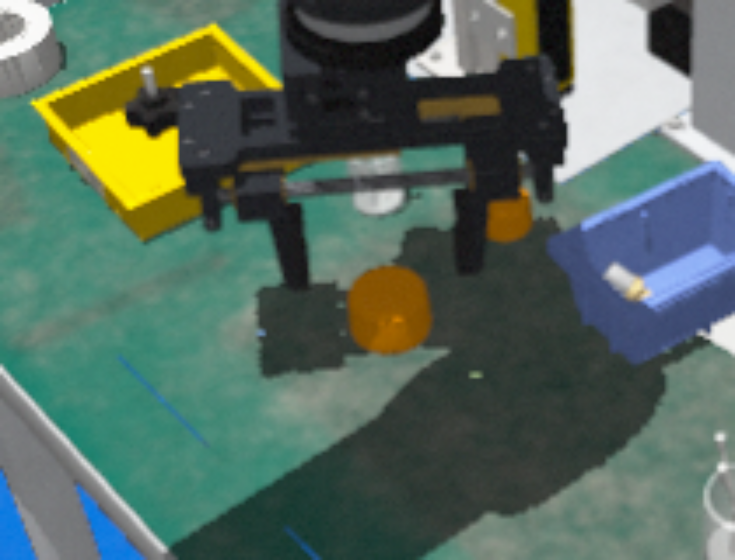

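The cap at (390,310) is centred between the fingers (297,280) and (470,265). The knob stands upright in the yellow tray (150,108) and the beaker is clear.

```bash
python3 -m handwheel '[[0.01,0.01,0.2,0],[0.02,0.02,0.4,0],[0.02,0.02,0.4,0]]'
python3 -m handwheel '[[0,0,0,0],[0,0,0,0],[0,0,0,0],[0,0,0,0],[0,0,0,0]]' -1 12
python3 -m handwheel '[[0,0.03,-0.3,0],[0,0.04,-1,0],[0,0.04,-1,0],[0,0.04,-1,0]]'
python3 plan.py 502,260,118,86.5
```

```text
clock: 31.05
tcp_pos: [0.5035, 0.0717, 0.006]
tool_rot: [-3.098, 0.027, 1.002]
force: [-0.2, 0.4, 0.7]
width: 0.077
finger_force: 0.0
clock: 31.68
tcp_pos: [0.5033, 0.0713, 0.0057]
tool_rot: [-3.098, 0.027, 1.002]
force: [-0.6, -0.6, 5.6]
width: 0.0435
finger_force: 12.1
clock: 32.17
tcp_pos: [0.5117, 0.0686, 0.105]
tool_rot: [-3.099, 0.027, 1.001]
force: [0.4, 0.0, -1.0]
width: 0.0431
finger_force: 12.0
q [ 0.08  0.82 -0.5   1.94  0.65  0.59 -1.42] tilt [-3.099  0.027]
now [511.7  68.6 105. ] 57.4 w 43.1 t 32.2
502,260,118,86.5
    [0.78, -0.56, -0.06, -0.32] x 2
    [0.89, -0.35, -0.06, -0.32] x 2
```

```bash
python3 -m handwheel '[[0.78,-0.56,-0.06,-0.32],[0.78,-0.56,-0.06,-0.32]]' >/dev/null
python3 -m handwheel '[[0.89,-0.35,-0.06,-0.32],[0.89,-0.35,-0.06,-0.32],[0.89,-0.35,-0.06,-0.32],[0.89,-0.35,-0.06,-0.32]]'
python3 plan.py 502,260,45,86.5
python3 - <<'E'
from h import *
for c in("top","scene"):
    p,d=eyes.read_camera(c); P=cloud(c,d>0,d)
    m=(np.hypot(P[:,0]-.506,P[:,1]-.319)<.04)&(P[:,2]>.01)&(P[:,2]<.05)
    print(c,m.sum(),np.percentile(P[m],[3,50,97],axis=0).round(3).tolist())
    r=(P[:,2]>.024)&(P[:,2]<.04)&(abs(P[:,0]-.504)<.08)&(abs(P[:,1]-.288)<.08)
    print("rim",np.percentile(P[r],[1,99],axis=0).round(3).tolist())
E
```

```text
clock: 32.92
tcp_pos: [0.5012, 0.2583, 0.1159]
tool_rot: [-3.088, 0.007, 1.503]
force: [0.5, 0.0, -0.8]
width: 0.0429
finger_force: 12.0
q [-0.18  0.87 -0.65  1.79  0.69  0.76 -1.26] tilt [-3.088  0.007]
now [501.2 258.3 115.9] 86.1 w 42.9 t 32.9
502,260,45,86.5
    [0.02, 0.04, 0.71, -0.01] x 2Traceback (most recent call last):
  File "<stdin>", line 5, in <module>
    return _quantile_unchecked(
        a, q, axis, out, overwrite_input, method, keepdims, weights)
    return _ureduce(a,
                    func=_quantile_ureduce_func,
    ...<5 lines>...
                    overwrite_input=overwrite_input,
                    method=method)
    r = func(a, **kwargs)
    result = _quantile(arr,
                       quantiles=q,
    ...<2 lines>...
                       out=out,
                       weights=wgt)
    slices_having_nans = np.isnan(arr[-1, ...])
                                  ~~~^^^^^^^^^
IndexError: index -1 is out of bounds for axis 0 with size 0
```

```bash
python3 -m handwheel '[[0.04,0.04,0.55,0],[0.05,0.04,0.7,0],[0.05,0.04,0.7,0]]'
python3 plan.py 503,263,12,86.5
```

```text
clock: 33.35
tcp_pos: [0.5019, 0.2638, 0.0468]
tool_rot: [-3.088, 0.005, 1.503]
force: [-0.5, 0.4, -0.4]
width: 0.0434
finger_force: 12.0
q [-0.23  0.97 -0.57  1.81  0.78  0.64 -1.33] tilt [-3.088  0.005]
now [501.9 263.8  46.8] 86.1 w 43.4 t 33.4
503,263,12,86.5
    [-0.01, 0.03, 0.35, -0.01] x 1
```

```bash
python3 -m handwheel '[[-0.01,0.02,0.2,0],[-0.01,0.03,0.37,0],[-0.01,0.03,0.37,0],[-0.01,0.03,0.37,0]]'
python3 plan.py 503,263,9,86.5
```

```text
clock: 33.85
tcp_pos: [0.5034, 0.264, 0.0105]
tool_rot: [-3.09, 0.003, 1.504]
force: [-0.1, -0.2, 0.6]
width: 0.0433
finger_force: 12.0
q [-0.25  1.03 -0.53  1.81  0.83  0.58 -1.37] tilt [-3.09e+00  3.00e-03]
now [503.4 264.   10.5] 86.2 w 43.3 t 33.9
503,263,9,86.5
    [-0.01, -0.0, 0.02, -0.01] x 0
```

Down 1 mm more, open to 57 mm, rise and retreat from view.

```bash
python3 -m handwheel '[[0,0,0.01,0],[0,0,0.01,0]]'
python3 -m handwheel '[[0,0,0,0],[0,0,0,0],[0,0,0,0],[0,0,0,0]]' 0.3
python3 -m handwheel '[[0,0.02,-0.3,0],[0,0.06,-1,0],[0,0.06,-1,0]]'
python3 -m handwheel '[[-1,-0.5,-0.3,0],[-1,-0.5,-0.3,0],[-1,-0.5,-0.3,0]]'
python3 -m handwheel '[[-1,0,-0.2,0],[-1,0,-0.2,0],[-1,0,-0.2,0],[-1,0,-0.2,0]]'
python3 - <<'E'
from h import *
T=[]
for c in("top","scene"):
    p,d=eyes.read_camera(c)
    T.append(cv2.resize(p[160:340,170:540] if c=="top" else p[140:440,120:480],(800,390 if c=="top" else 667))[:,:,::-1])
    P=cloud(c,d>0,d)
    for n,x,y,r,zl in(("knob",.506,.319,.024,.008),("cap",.503,.264,.03,.02),("hex",.48,-.28,.05,.012),("jar",.537,-.168,.03,.015),("beaker",.56,.163,.03,.015)):
        m=(np.hypot(P[:,0]-x,P[:,1]-y)<r)&(P[:,2]>zl)&(P[:,2]<.1)
        if m.sum()>5: print(c,n,m.sum(),np.percentile(P[m],[3,50,97],axis=0).round(3).tolist())
cv2.imwrite("pics/end_t.png",T[0]); cv2.imwrite("pics/end_s.png",cv2.resize(T[1],(700,583)))
E
```

```text
clock: 34.1
tcp_pos: [0.5036, 0.264, 0.0096]
tool_rot: [-3.09, 0.003, 1.504]
force: [0.5, -0.1, -0.4]
width: 0.0434
finger_force: 12.0
clock: 34.6
tcp_pos: [0.5035, 0.264, 0.0094]
tool_rot: [-3.09, 0.003, 1.504]
force: [-0.1, -0.0, 0.2]
width: 0.0574
finger_force: 0.0
clock: 34.98
tcp_pos: [0.5169, 0.2653, 0.1128]
tool_rot: [-3.096, -0.002, 1.503]
force: [0.5, 0.7, -0.1]
width: 0.0573
finger_force: 0.0
clock: 35.35
tcp_pos: [0.4576, 0.1622, 0.1416]
tool_rot: [-3.088, 0.008, 1.501]
force: [1.2, 0.4, 0.6]
width: 0.0573
finger_force: 0.0
clock: 35.85
tcp_pos: [0.4545, 0.0687, 0.1617]
tool_rot: [-3.09, 0.001, 1.505]
force: [0.6, 1.3, 0.3]
width: 0.0573
finger_force: 0.0
top knob 189 [[0.493, 0.304, 0.009], [0.509, 0.318, 0.018], [0.524, 0.335, 0.039]]
top cap 330 [[0.487, 0.248, 0.024], [0.506, 0.267, 0.032], [0.524, 0.286, 0.038]]
top hex 289 [[0.466, -0.327, 0.012], [0.481, -0.284, 0.019], [0.528, -0.249, 0.026]]
top jar 229 [[0.517, -0.186, 0.018], [0.537, -0.167, 0.045], [0.556, -0.145, 0.08]]
top beaker 102 [[0.547, 0.153, 0.018], [0.57, 0.173, 0.039], [0.579, 0.182, 0.068]]
scene knob 86 [[0.492, 0.301, 0.009], [0.503, 0.309, 0.017], [0.514, 0.339, 0.025]]
scene cap 94 [[0.482, 0.248, 0.021], [0.488, 0.262, 0.03], [0.506, 0.279, 0.033]]
scene hex 852 [[0.463, -0.326, 0.012], [0.486, -0.285, 0.018], [0.527, -0.254, 0.024]]
scene jar 781 [[0.513, -0.191, 0.017], [0.532, -0.173, 0.039], [0.554, -0.15, 0.077]]
scene beaker 315 [[0.545, 0.147, 0.017], [0.559, 0.157, 0.034], [0.575, 0.178, 0.058]]
```

View pics/end_t.png

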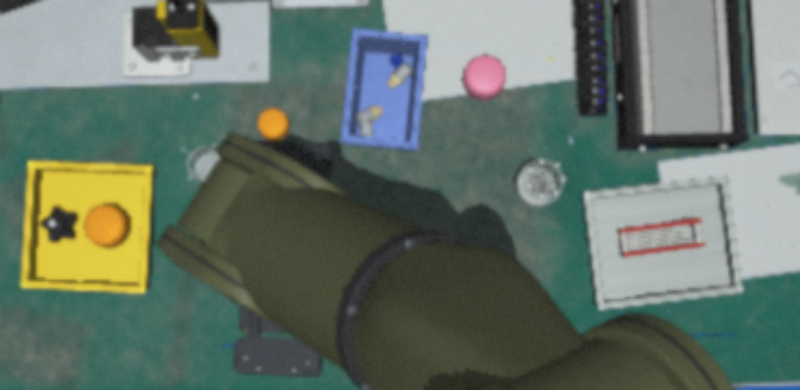

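View pics/end_s.png

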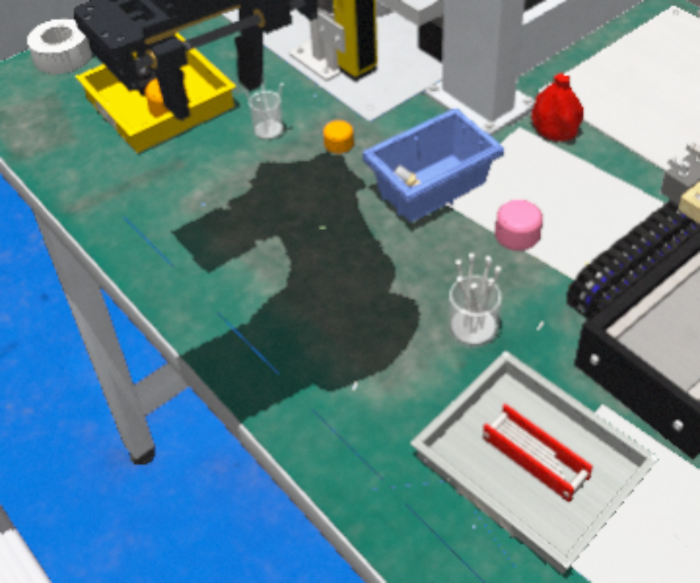

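The final views show the knob (60,225) and cap (107,226) flat in the yellow tray. Both elbows are in the bin (385,95), the key set is flat in the steel tray (660,237), and both glasses are unmoved.

```bash
python3 -c "
from workcell import order; print(order.hand_in())"
```

```text
the job is handed in; nothing more can be done
None
```

The job is handed in at about 36 s of the 109 s: final views show both elbows in the blue bin, knob and cap flat in the yellow tray, key set flat in the steel tray, jar and beaker unmoved; one slip was a finger landing on the key set (98 N, limit 120 N) and dragging it 31 mm before I regrasped it, and no verdict came back.

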